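# Lid up the prep pans

## Task

The four clean prep pans on the worktable are to go back into the fridge closed. Put on each pan the lid that fits it, so that every lid sits level and all the way down on its pan's rim. Leave the pans standing where they are, and do not shove the timer or the label roll out of place.

Things in the scene. Friction and masses are not known exactly. Their poses are not given: they have to be found in the camera images.
- pan_large_round: The large round open stainless prep pan: round, mouth 104 mm across, rim 118 mm across (an outward rolled rim 7 mm wide), 70 mm high, thin walls, empty, loose, standing upright. Origin: centre of its underside; z up; the rim's top is 70 mm above it.
- lid_large_round: The large round steel lid, loose: round, 122 mm across; central black knob 27 mm across where gripped (27 to 44 mm up); flat top at 17 mm. A tapered plug 12 mm deep enters the large round pan's mouth (gap all round 8.5 mm at its foot, 3.5 mm at the flange). Origin (all heights from it): centre of the plug's foot; z up; the flange, which rests on the rim, is at 12 mm.
- pan_square: The square open stainless prep pan: square with rounded corners, mouth 84 x 84 mm, rim 98 x 98 mm (an outward rolled rim 7 mm wide), 60 mm high, thin walls, empty, loose, standing upright. Origin: centre of its underside; z up; the rim's top is 60 mm above it.
- lid_square: The square steel lid, loose: square, 102 x 102 mm; central black bar handle 14 mm (x) by 56 mm (y), top at 44 mm; flat top at 17 mm. A tapered plug 12 mm deep enters the square pan's mouth (gap all round 8.5 mm at its foot, 3.5 mm at the flange). Origin (all heights from it): centre of the plug's foot; z up; the flange, which rests on the rim, is at 12 mm.
- pan_oblong: The oblong open stainless prep pan: oblong with rounded corners, mouth 66 mm along its x by 122 mm along its y, rim 80 x 136 mm (an outward rolled rim 7 mm wide), 60 mm high, thin walls, empty, loose, standing upright. Origin: centre of its underside; z up; the rim's top is 60 mm above it.
- lid_oblong: The oblong steel lid, loose: oblong, 84 mm (x) by 140 mm (y); central black bar handle 14 mm (x) by 56 mm (y), top at 44 mm; flat top at 17 mm. A tapered plug 12 mm deep enters the oblong pan's mouth (gap all round 8.5 mm at its foot, 3.5 mm at the flange). Origin (all heights from it): centre of the plug's foot; z up; the flange, which rests on the rim, is at 12 mm.
- pan_small_round: The small round open stainless prep pan: round, mouth 72 mm across, rim 86 mm across (an outward rolled rim 7 mm wide), 64 mm high, thin walls, empty, loose, standing upright. Origin: centre of its underside; z up; the rim's top is 64 mm above it.
- lid_small_round: The small round steel lid, loose: round, 90 mm across; central black knob 27 mm across where gripped (27 to 44 mm up); flat top at 17 mm. A tapered plug 12 mm deep enters the small round pan's mouth (gap all round 8.5 mm at its foot, 3.5 mm at the flange). Origin (all heights from it): centre of the plug's foot; z up; the flange, which rests on the rim, is at 12 mm.
- dial_timer: Bystander: kitchen timer, white base 72 mm across with a dial on top, 47 mm high, standing loose on the table. Origin: centre of its underside.
- label_roll: Bystander: roll of paper labels, 68 mm across, 30 mm high, lying flat and loose on the table. Origin: centre of its underside.
Mind the look-alikes: they are no part of the job. Leave any orange look-alike of the lid_small_round alone.

How it is judged:
By the outcome, as a careful person would: the job done as asked, in the order asked, and still so for the second after the job is handed in, with the robot touching nothing.
It also fails if it takes over 115 s, if anything falls off the work surface, if the arm or the gripper's body presses on something with over 40 N, if the wrist force passes 120 N, or if a joint passes its speed limit or range.

## Robot

A 6-joint arm with a two-finger parallel gripper is mounted at the origin on the work surface; the furniture and walls round the work are solid. World frame = base frame: x ahead of the robot, y to its left, z up, the work surface at z = 0. Lengths are in m, angles in degrees, forces in N, time in s.
With the tool pointing down it reaches from about 0.35 to 0.875 m from the base axis. Payload 4.2 kg.
Tool frame: the origin (TCP) lies on the centre line of the jaws, within the pads' length; the fingertips stand 19 mm ahead of it and the grasp point (between the pads) is the TCP; z points along the fingers, y is the line along which they close (so a half turn about z gives the same grasp; the last joint's range is limited). The gripper opens to 87 mm and grips with 3 to 60 N. Pads are 19 mm wide; open, the fingers measure 117 mm over their backs; the gripper's body (75 mm by 190 mm) begins 51 mm behind the grasp point.
Start: joints at [-62.074, 22.042, 0.453, 0, -68.411, -14.817], TCP at [0.142, -0.609, 0.242] pointing down, gripper open.
Joint ranges: [-179.83, 179.83], [-69.29, 118.12], [-61.27, 80.66], [-181.25, 117.63], [-171.15, -9.14], [-177.46, 177.46]. Speed limits (degrees/s): [159.86, 159.86, 180, 180, 180, 180].

## Interface

Orientations are given as a 3x3 rotation matrix whose columns are the frame's x, y, z axes.
In Python, from station import sense, capture, finish_job, search_frame, masks_of gives the robot as it stands.
- The arm moves only by the tool drive_tool, never from a script. Its argument "rows" is a list of rows, each a list of 7 numbers: the opening in per cent of the stroke, from 0 (shut) to 100 (fully open), then the shift along the world's x, y, z in mm, then the turn, a rotation vector about the world's x, y, z in rad. In form: [[fingers, dx, dy, dz, wx, wy, wz], ...]. A call has 1 to 5 rows; each row shifts and turns the commanded pose from where the row before left it; what a row does not reach is not made up. A row lasts 1/12 s, in which the tool goes at most 41.7 mm and 7.16 degrees, less where a joint would pass 70% of its speed; a pose out of reach is approached as far as the arm can. A call is refused whole if a number of a shift passes 41.7 or a number of a turn 0.125, either way. A call with a gripper value outside its range is refused whole. The fingers move at their own pace and stop on an object; the grip force is fixed at half the most. Time passes only in rows, so rows that do not move let the fingers close. It gives the time, the measured TCP pose, the force, the opening and the grip force at its end, in the units of the state.
- sense(): the state, without advancing time (a new reading comes with each control period).
- capture(name): name is "side" or "top" or "wrist"; returns a dict with "frame" (480x640x3 uint8, red, green, blue), "z_map" (480x640 float32, m along the optical axis (not along the pixel's ray), 0 where there is no reading), "fx", "fy", "cx", "cy" (pixels), "R" (3x3) and "t" (3): a world point X has camera coordinates R X + t; the wrist camera has in their place "T_tool_cam" (4x4, takes a point from camera to tool coordinates, whose origin is the TCP and whose axes are the flange's). Camera axes: x right, y down, z forward; pixel columns grow to the right and rows downward; lengths in m; the calibration is good to about 2 mm. The wrist camera is an equidistant fisheye: a pixel r from the principal point sees the ray r / f radians off the axis. A picture is of the moment at which its call begins: read the wrist's pose just before it.
- finish_job(): hands the job in; it is judged then, once.
Trained networks look in a picture, given as the dict that the camera call returned (one of the last four; its "shot" number tells which), for a name from the list of things; names that differ only in an ending like _2 or _b are one class to them, and where a whole thing is asked for, a point or a joint stands for the part that bears it (a point fixed in the world has none). Each returns a list of dicts, best first, with "p" (0 to 1); they miss things now and then, are a little off and sometimes report something else, mostly with a low value. They report only what shows in the picture. A call takes as long as a camera call. They do not tell look-alikes from the thing itself.
- search_frame(label, picture): "xy" ([column, row] in pixels, amid what is visible of it).
- masks_of(label, picture): "region" (480x640 bool, what is visible of it) and "xy" ([column, row] in pixels, amid what is visible of it).
The state is a dict: "time_s": time; "joints": joint angles; "joint_velocities": joint speeds; "effort": joint torques, N m; "tcp_pos": TCP position; "ee_rot": TCP orientation; "wrist_force": force on the tool from outside, world axes, zero at the start; "moment": the same for the moment, N m; "gripper_width": opening from 0.0 (shut) to 1.0 (fully open); "gripper_force": force on a finger pad.
Only numpy, scipy, OpenCV 4.12 (cv2) and the standard library are available. Lean on these libraries where they do the work, as an engineer would, in place of code of your own. Each camera call takes 0.05 s, during which the arm holds its last target. There are 200 camera calls.

## Working session

There is one attempt and no reset: what is moved stays moved. The work goes in short steps, Python scripts to look and compute and a tool call to move; the robot and the scene stay as the last step left them, time stands still between calls to the robot, and variables do not carry over. Pictures are saved under pics/ and viewed, at most 14 in all, crops included, and the job is handed in when it is done.

Besides the shell and the picture viewer there is one more tool, called after ">>>" by a JSON object that holds its "op" and its "data". drive_tool: Moves the arm, as the interface text tells. Its arguments: {"type":"object","properties":{"rows":{"type":"array"}},"required":["rows"]}

```bash
mkdir -p pics; cat > h.py <<'E'
import numpy as np, cv2
from station import sense, capture, finish_job, search_frame, masks_of
def cloud(c):
    z=c["z_map"]; v,u=np.mgrid[0:480,0:640]
    P=np.stack([(u-c["cx"])/c["fx"]*z,(v-c["cy"])/c["fy"]*z,z],-1)
    W=(P-np.array(c["t"]).ravel())@np.array(c["R"])
    W[z==0]=np.nan
    return W
def save(c,n): cv2.imwrite("pics/"+n,c["frame"][:,:,::-1])
E
python3 - <<'E'
from h import *
for n in ("top","side"):
    c=capture(n); save(c,n+"0.png"); W=cloud(c); np.savez(n+"0.npz",W=W,f=c["frame"])
    print(n,(-np.array(c["R"]).T@np.array(c["t"])).round(3),np.array(c["R"]).round(2).tolist(),c["fx"])
    for o in "pan_large_round lid_large_round pan_square lid_square pan_oblong lid_oblong pan_small_round lid_small_round dial_timer label_roll".split():
        for m in masks_of(o,c)[:3]:
            r=m["region"]; w=W[r]; w=w[~np.isnan(w[:,0])]
            print(o,round(m["p"],2),np.round(m["xy"]),r.sum(),np.nanmedian(w,0).round(3) if len(w) else '', np.percentile(w[:,2],97).round(3) if len(w) else '')
E
```

```text
top [0.333 0.011 1.139] [[-0.03, -1.0, 0.0], [-1.0, 0.03, -0.08], [0.08, -0.01, -1.0]] 481.81038022079196
pan_large_round 0.66 [375. 225.] 2139 [ 0.464 -0.113  0.007] 0.073
pan_square 0.95 [321. 152.] 1797 [0.639 0.002 0.018] 0.064
lid_square 0.91 [156. 204.] 1797 [0.526 0.395 0.016] 0.045
lid_square 0.21 [409. 153.] 2075 [ 0.625 -0.217  0.017] 0.044
pan_oblong 0.8 [227. 154.] 2020 [0.634 0.221 0.019] 0.063
lid_oblong 0.69 [282. 232.] 2025 [0.448 0.093 0.017] 0.045
lid_oblong 0.68 [212. 210.] 626 [0.492 0.251 0.03 ] 0.035
pan_small_round 0.74 [197. 272.] 1180 [0.367 0.296 0.033] 0.067
lid_small_round 0.75 [435. 319.] 1159 [ 0.236 -0.247  0.016] 0.045
lid_small_round 0.71 [440. 259.] 1122 [ 0.376 -0.273  0.017] 0.045
dial_timer 0.85 [481. 190.] 721 [ 0.531 -0.371  0.034] 0.049
label_roll 0.39 [440. 258.] 1166 [ 0.374 -0.273  0.017] 0.045
side [-0.116  1.     0.586] [[-0.86, -0.51, 0.02], [-0.23, 0.37, -0.9], [0.45, -0.78, -0.44]] 513.2292631297333
pan_large_round 0.65 [348. 232.] 1374 [ 0.451 -0.087  0.048] 0.072
lid_large_round 0.91 [317. 211.] 492 [ 0.621 -0.204  0.018] 0.045
pan_square 0.89 [273. 231.] 1140 [0.618 0.008 0.041] 0.062
lid_square 0.83 [205. 316.] 728 [0.52  0.381 0.017] 0.046
pan_oblong 0.89 [220. 265.] 1917 [0.619 0.219 0.042] 0.062
lid_oblong 0.91 [314. 272.] 1098 [0.439 0.102 0.017] 0.044
lid_oblong 0.35 [316. 211.] 520 [ 0.62  -0.205  0.018] 0.045
pan_small_round 0.81 [296. 310.] 1482 [0.362 0.291 0.046] 0.066
lid_small_round 0.58 [399. 224.] 390 [ 0.369 -0.266  0.017] 0.045
lid_small_round 0.4 [200. 317.] 765 [0.519 0.383 0.017] 0.047
lid_small_round 0.38 [436. 239.] 92 [ 0.262 -0.236  0.015] 0.02
dial_timer 0.6 [369. 205.] 334 [ 0.524 -0.358  0.025] 0.047
label_roll 0.89 [257. 292.] 784 [0.485 0.266 0.026] 0.033
label_roll 0.42 [400. 224.] 387 [ 0.37  -0.265  0.017] 0.045
```

```bash
python3 - <<'E'
import cv2
a=cv2.imread("pics/top0.png")[110:360,120:520]
cv2.imwrite("pics/top0c.png",cv2.resize(a,(800,500),interpolation=cv2.INTER_CUBIC))
E
```

```text
(no output)
```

View pics/top0c.png

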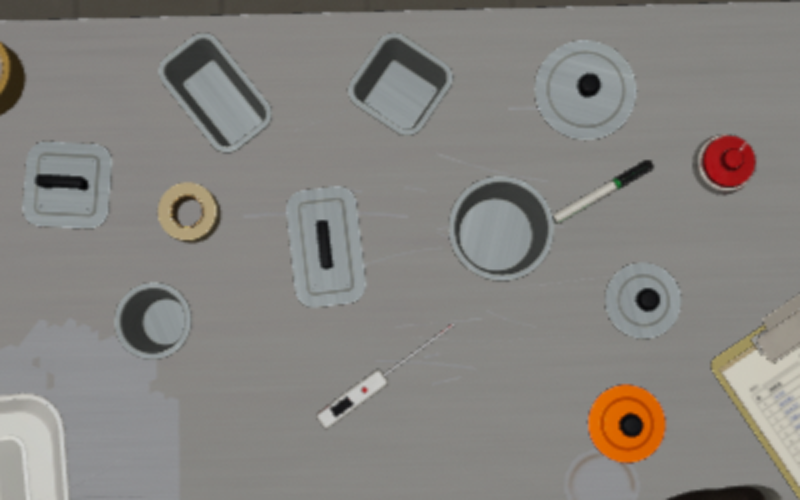

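View pics/side0.png

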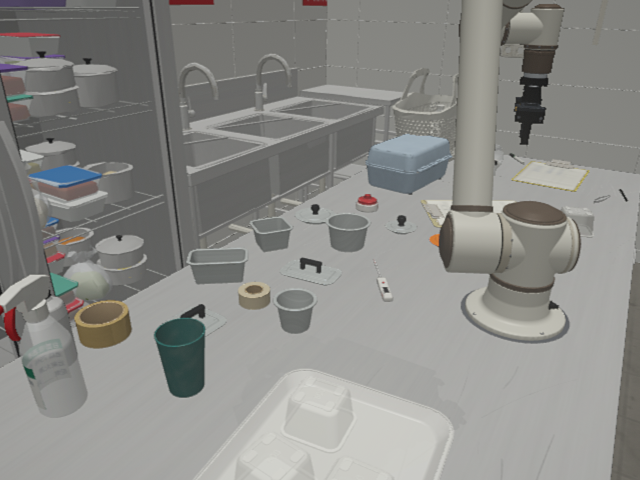

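```bash
cat >> h.py <<'E'
from scipy.optimize import least_squares
def sdf(p,x,hx,hy,r):
    c,s=np.cos(x[2]),np.sin(x[2]); d=p-x[:2]
    q=np.abs(np.stack([d[:,0]*c+d[:,1]*s,-d[:,0]*s+d[:,1]*c],1))-[hx-r,hy-r]
    return np.linalg.norm(np.maximum(q,0),axis=1)+np.minimum(q.max(1),0)-r
def fit(p,x0,hx,hy,r,off,n=0):
    f=lambda x:sdf(p,x,hx,hy,r)-off-x[3]
    g=least_squares(f,[*x0,0],loss="soft_l1",f_scale=.002,x_scale=[.01,.01,.1,.002])
    return g.x,np.sqrt(np.mean(g.fun**2)),len(p)
# name:(approx xy, hx,hy,r,rim z, yaw guesses)
PAN=dict(pan_large_round=((.464,-.113),.059,.059,.059,.070),pan_square=((.63,.0),.049,.049,.018,.060),
 pan_oblong=((.63,.22),.040,.068,.018,.060),pan_small_round=((.365,.296),.043,.043,.043,.064))
LID=dict(lid_large_round=((.625,-.215),.061,.061,.061),lid_square=((.526,.39),.051,.051,.018),
 lid_oblong=((.448,.093),.042,.070,.018),lid_small_round=((.375,-.273),.045,.045,.045))
def best(p,x0,*a):
    return min((fit(p,(*x0,t),*a) for t in np.radians([-70,-45,-20,0,20,45,70,90])),key=lambda k:k[1])
E
python3 - <<'E'
from h import *
D={n:np.load(n+"0.npz")["W"].reshape(-1,3) for n in("top","side")}
for n,W in D.items():
    W=W[np.isfinite(W[:,0])]
    for k,(c,hx,hy,r,z) in PAN.items():
        s=W[(np.hypot(W[:,0]-c[0],W[:,1]-c[1])<hy+.03)&(abs(W[:,2]-z)<.006)]
        x,e,m=best(s[:,:2],c,hx,hy,r,-.0035); print(n,k,x[:2].round(4),np.degrees(x[2]).round(1),x[3].round(4),e.round(4),m,np.median(s[:,2]).round(4))
    for k,(c,hx,hy,r) in LID.items():
        s=W[(np.hypot(W[:,0]-c[0],W[:,1]-c[1])<hy+.03)&(W[:,2]>.012)&(W[:,2]<.05)]
        h=s[s[:,2]>.038]; s=s[s[:,2]<.022]
        # boundary: outermost points by angle
        d=s[:,:2]-np.median(s[:,:2],0); a=((np.arctan2(d[:,1],d[:,0])+np.pi)/(2*np.pi)*90).astype(int)%90
        b=np.array([s[a==i][np.argmax(np.hypot(*d[a==i].T)),:2] for i in range(90) if (a==i).any()])
        x,e,m=best(b,c,hx,hy,r,0); print(n,k,x[:2].round(4),np.degrees(x[2]).round(1),x[3].round(4),e.round(4),m,np.median(s[:,2]).round(4),"handle",np.median(h[:,:2],0).round(4),h[:,2].max().round(4),
          cv2.minAreaRect((h[:,:2]*1000).astype(np.float32)))
f=np.load("top0.npz")["f"][230:345,390:480,::-1]
cv2.imwrite("pics/small.png",cv2.resize(f,None,fx=5,fy=5,interpolation=cv2.INTER_CUBIC))
E
```

```text
top pan_large_round [ 0.4581 -0.106 ] 96.9 -0.0005 0.0024 573 0.0707
top pan_square [0.6273 0.002 ] -35.5 -0.0006 0.0024 530 0.0608
top pan_oblong [0.6228 0.2131] 127.3 -0.0007 0.0024 598 0.0606
top pan_small_round [0.3654 0.2836] 91.4 -0.0003 0.0024 411 0.0645
top lid_large_round [ 0.6278 -0.2179] 64.3 -0.0012 0.0008 90 0.0171 handle [ 0.6257 -0.2166] 0.0493 ((626.2689819335938, -216.90383911132812), (23.07896614074707, 23.14640998840332), 0.45715251564979553)
top lid_square [0.5293 0.3965] -4.1 -0.0019 0.0012 90 0.0163 handle [0.5286 0.3953] 0.0489 ((528.869384765625, 396.12884521484375), (56.170475006103516, 13.680238723754883), 84.0596694946289)
top lid_oblong [0.4484 0.0939] 95.5 -0.0016 0.001 90 0.0166 handle [0.4475 0.0936] 0.0494 ((448.40972900390625, 94.00838470458984), (53.47069549560547, 13.923901557922363), 5.624872207641602)
top lid_small_round [ 0.3759 -0.275 ] 5.7 -0.0015 0.0011 90 0.0166 handle [ 0.3761 -0.2735] 0.0484 ((376.177978515625, -274.2994079589844), (25.18414878845215, 23.549968719482422), 25.520017623901367)
side pan_large_round [ 0.4563 -0.1046] -181.7 -0.
[... 311 characters left out ...]
0.0477 ((622.1592407226562, -212.61404418945312), (22.489578247070312, 25.83901596069336), 68.04502868652344)
side lid_square [0.5293 0.3975] -4.6 -0.0022 0.0115 83 0.0162 handle [0.5239 0.3987] 0.0475 ((526.4465942382812, 397.32440185546875), (54.48386764526367, 16.58938980102539), 87.01165771484375)
side lid_oblong [0.4465 0.0967] 96.9 -0.0031 0.0066 89 0.0169 handle [0.443  0.0982] 0.0477 ((446.0567932128906, 94.67082977294922), (55.167236328125, 17.798994064331055), 3.0699357986450195)
side lid_small_round [ 0.3744 -0.2753] 44.5 -0.0032 0.0066 82 0.0162 handle [ 0.3716 -0.2696] 0.0481 ((374.32464599609375, -273.88861083984375), (23.883617401123047, 25.003515243530273), 5.446782112121582)
```

View pics/small.png

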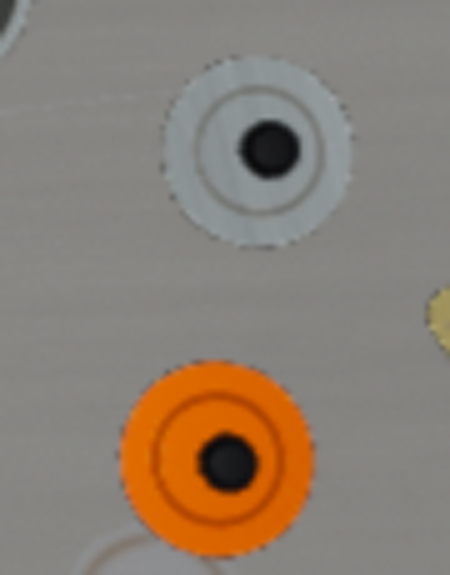

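The lid_small_round candidates are the steel lid at pixel (440,259) and the orange one at (435,319). The steel one is described as steel and isn't orange, so it is the right one, and the crop confirms it.

```bash
python3 - <<'E'
from h import *
s=sense(); print(s["tcp_pos"],np.round(s["ee_rot"],3).tolist(),s["gripper_width"],s["wrist_force"])
E
```

```text
[ 0.14178047 -0.60870208  0.24155751] [[-0.974, -0.227, 0.0], [-0.227, 0.974, -0.0], [0.0, -0.0, -1.0]] 0.9971940496251286 [ 0.35757073 -0.63665003 -0.48995185]
```

>>> {"op": "drive_tool", "data": {"rows": [[100,20,30,-10,0,0,0],[100,20,40,-10,0,0,0],[100,20,40,-10,0,0,0],[100,25,40,-10,0,0,0],[100,25,40,-10,0,0,0]]}}

```text
time_s: 1.52
tcp_pos: [0.2417, -0.4353, 0.1959]
ee_rot: [[-0.974, -0.226, 0.0], [-0.226, 0.974, -0.0], [-0.0, -0.0, -1.0]]
wrist_force: [1.4, 0.6, -0.7]
gripper_width: 1.0
gripper_force: 0.0
```

>>> {"op": "drive_tool", "data": {"rows": [[100,30,36,-10,0,0,0],[100,30,36,-15,0,0,0],[100,30,36,-15,0,0,0],[100,34,37,-15,0,0,0],[100,0,0,-10,0,0,0]]}}

```text
time_s: 1.93
tcp_pos: [0.3492, -0.3117, 0.1401]
ee_rot: [[-0.972, -0.234, 0.002], [-0.234, 0.972, -0.001], [-0.002, -0.001, -1.0]]
wrist_force: [-0.5, -0.3, 0.3]
gripper_width: 1.001
gripper_force: 0.0
```

>>> {"op": "drive_tool", "data": {"rows": [[100,0,0,0,0,0,0]]}}

```text
time_s: 2.02
tcp_pos: [0.3456, -0.313, 0.1386]
ee_rot: [[-0.973, -0.231, -0.003], [-0.231, 0.973, 0.002], [0.003, 0.002, -1.0]]
wrist_force: [-0.5, -0.2, -0.2]
gripper_width: 0.997
gripper_force: 0.0
```

```bash
cat >> h.py <<'E'
def wrist():
    s=sense(); c=capture("wrist"); v,u=np.mgrid[0:480,0:640]
    x,y=(u-c["cx"])/c["fx"],(v-c["cy"])/c["fy"]; th=np.hypot(x,y); z=c["z_map"]
    k=np.where(th<1.4,np.tan(np.minimum(th,1.4))/np.maximum(th,1e-6),np.nan)
    P=np.stack([x*k*z,y*k*z,z],-1); T=np.array(c["T_tool_cam"])
    R=np.array(s["ee_rot"]); W=(P@T[:3,:3].T+T[:3,3])@R.T+s["tcp_pos"]; W[z==0]=np.nan
    return s,c,W
def wlid(name,c,zb=0):
    """edge fit + handle centre seen by wrist; zb = height of lid origin"""
    s,cam,W=wrist(); p=W.reshape(-1,3); p=p[np.isfinite(p[:,0])]
    _,hx,hy,r=LID[name]; p=p[np.hypot(p[:,0]-c[0],p[:,1]-c[1])<hy+.02]
    t=p[abs(p[:,2]-zb-.017)<.004]; h=p[abs(p[:,2]-zb-.042)<.004]
    print("tcp",np.round(s["tcp_pos"],4),"top z",np.median(t[:,2]).round(4) if len(t) else None,len(t),len(h))
    return s,cam,W,t,h
E
python3 - <<'E'
from h import *
s,c,W,t,h=wlid("lid_small_round",(.376,-.274)); save(c,"w1.png")
if len(h): print(h.mean(0).round(4),h.min(0).round(4),h.max(0).round(4)); 
if len(t): print(t.min(0).round(4),t.max(0).round(4))
E
```

```text
tcp [ 0.3456 -0.313   0.1386] top z 0.0144 6786 918
[ 0.3741 -0.2761  0.0426] [ 0.3624 -0.2883  0.038 ] [ 0.3877 -0.2627  0.0451]
[ 0.331  -0.3198  0.013 ] [ 0.4175 -0.2311  0.02  ]
```

View pics/w1.png

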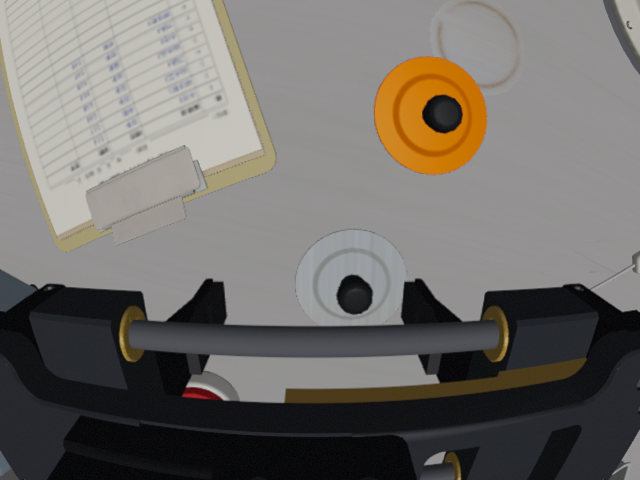

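>>> {"op": "drive_tool", "data": {"rows": [[100,10,13,0,0,0,0],[100,10,13,-10,0,0,0],[100,9,12,-20,0,0,0],[100,0,0,-20,0,0,0],[100,0,0,-10,0,0,0]]}}

```text
time_s: 2.48
tcp_pos: [0.3735, -0.2776, 0.0792]
ee_rot: [[-0.974, -0.225, -0.001], [-0.225, 0.974, 0.0], [0.001, 0.001, -1.0]]
wrist_force: [-0.4, 0.2, -0.2]
gripper_width: 1.0
gripper_force: 0.0
```

>>> {"op": "drive_tool", "data": {"rows": [[60,0,0,0,0,0,0],[60,0,0,0,0,0,0]]}}

```text
time_s: 2.65
tcp_pos: [0.374, -0.2782, 0.0805]
ee_rot: [[-0.974, -0.225, -0.0], [-0.225, 0.974, -0.0], [0.0, -0.0, -1.0]]
wrist_force: [-0.4, -0.3, 0.2]
gripper_width: 0.92
gripper_force: 0.0
```

>>> {"op": "drive_tool", "data": {"rows": [[55,1,3,-12,0,0,0],[55,0,0,-12,0,0,0],[55,0,0,-10,0,0,0],[55,0,0,-6,0,0,0],[55,0,0,0,0,0,0]]}}

```text
time_s: 3.07
tcp_pos: [0.375, -0.2747, 0.0401]
ee_rot: [[-0.974, -0.226, -0.0], [-0.226, 0.974, 0.0], [0.0, 0.0, -1.0]]
wrist_force: [0.8, -0.9, 0.3]
gripper_width: 0.587
gripper_force: 0.0
```

>>> {"op": "drive_tool", "data": {"rows": [[10,0,0,0,0,0,0],[10,0,0,0,0,0,0],[10,0,0,0,0,0,0],[10,0,0,0,0,0,0],[10,0,0,0,0,0,0]]}}

```text
time_s: 3.48
tcp_pos: [0.3756, -0.2743, 0.0406]
ee_rot: [[-0.974, -0.227, 0.001], [-0.227, 0.974, -0.0], [-0.001, -0.001, -1.0]]
wrist_force: [-0.2, -0.4, 3.0]
gripper_width: 0.3
gripper_force: 30.0
```

>>> {"op": "drive_tool", "data": {"rows": [[10,0,0,0,0,0,0],[10,0,0,0,0,0,0],[10,0,0,0,0,0,0],[10,0,0,0,0,0,0]]}}

```text
time_s: 3.82
tcp_pos: [0.3756, -0.2743, 0.0406]
ee_rot: [[-0.974, -0.227, 0.001], [-0.227, 0.974, -0.0], [-0.001, -0.001, -1.0]]
wrist_force: [-0.1, 0.8, 5.8]
gripper_width: 0.305
gripper_force: 30.0
```

>>> {"op": "drive_tool", "data": {"rows": [[10,0,0,10,0,0,0],[10,0,0,25,0,0,0],[10,0,0,30,0,0,0],[10,0,0,30,0,0,0],[10,10,20,25,0,0,0]]}}

```text
time_s: 4.23
tcp_pos: [0.3844, -0.2552, 0.1614]
ee_rot: [[-0.975, -0.224, -0.0], [-0.224, 0.975, -0.0], [0.0, -0.0, -1.0]]
wrist_force: [1.4, 0.1, -1.1]
gripper_width: 0.299
gripper_force: 30.0
```

>>> {"op": "drive_tool", "data": {"rows": [[10,15,30,0,0,0,0],[10,15,35,0,0,0,0],[10,0,35,0,0,0,0],[10,0,35,0,0,0,0],[10,0,35,0,0,0,0]]}}

```text
time_s: 4.65
tcp_pos: [0.4146, -0.0825, 0.1596]
ee_rot: [[-0.974, -0.226, -0.001], [-0.226, 0.974, 0.0], [0.001, 0.0, -1.0]]
wrist_force: [0.9, 0.5, -1.5]
gripper_width: 0.299
gripper_force: 30.0
```

>>> {"op": "drive_tool", "data": {"rows": [[10,0,35,0,0,0,0],[10,0,35,0,0,0,0],[10,0,35,0,0,0,0],[10,0,35,0,0,0,0],[10,0,35,0,0,0,0]]}}

```text
time_s: 5.07
tcp_pos: [0.4144, 0.0924, 0.1598]
ee_rot: [[-0.974, -0.227, -0.001], [-0.227, 0.974, 0.0], [0.001, 0.0, -1.0]]
wrist_force: [1.6, 0.4, -0.8]
gripper_width: 0.3
gripper_force: 30.0
```

>>> {"op": "drive_tool", "data": {"rows": [[10,0,35,0,0,0,0],[10,-15,35,0,0,0,0],[10,-15,35,0,0,0,0],[10,-10,35,0,0,0,0],[10,0,10,0,0,0,0]]}}

```text
time_s: 5.48
tcp_pos: [0.374, 0.2445, 0.1599]
ee_rot: [[-0.973, -0.231, 0.0], [-0.231, 0.973, 0.001], [-0.001, 0.001, -1.0]]
wrist_force: [0.8, 0.3, -1.2]
gripper_width: 0.299
gripper_force: 30.0
```

>>> {"op": "drive_tool", "data": {"rows": [[10,0,0,0,0,0,0],[10,0,0,0,0,0,0],[10,0,0,0,0,0,0]]}}

```text
time_s: 5.73
tcp_pos: [0.3749, 0.2398, 0.1595]
ee_rot: [[-0.974, -0.226, -0.001], [-0.226, 0.974, -0.001], [0.001, -0.001, -1.0]]
wrist_force: [-0.3, 0.1, -0.3]
gripper_width: 0.302
gripper_force: 30.0
```

>>> {"op": "drive_tool", "data": {"rows": [[10,-5,15,-10,0,0,0],[10,-5,15,-10,0,0,0],[10,0,15,-10,0,0,0],[10,0,0,-8,0,0,0],[10,0,0,0,0,0,0]]}}

```text
time_s: 6.15
tcp_pos: [0.3647, 0.284, 0.1203]
ee_rot: [[-0.974, -0.225, -0.003], [-0.225, 0.974, -0.003], [0.004, -0.003, -1.0]]
wrist_force: [-0.6, 0.1, -0.8]
gripper_width: 0.3
gripper_force: 30.0
```

>>> {"op": "drive_tool", "data": {"rows": [[10,0,0,0,0,0,0],[10,0,0,0,0,0,0]]}}

```text
time_s: 6.32
tcp_pos: [0.3656, 0.2848, 0.1223]
ee_rot: [[-0.974, -0.225, -0.0], [-0.225, 0.974, -0.0], [0.0, -0.0, -1.0]]
wrist_force: [-0.1, 0.2, -0.9]
gripper_width: 0.302
gripper_force: 30.0
```

```bash
cat >> h.py <<'E'
def edge(s,n=120):
    m=np.median(s[:,:2],0); d=s[:,:2]-m; a=((np.arctan2(d[:,1],d[:,0])+np.pi)/(2*np.pi)*n).astype(int)%n
    return np.array([s[a==i][np.argmax(np.hypot(*d[a==i].T)),:2] for i in range(n) if (a==i).any()])
def hover(lid,pan,cpan,yaw=0):
    "lid held above pan: fits of lid outline and pan rim, both in the wrist picture"
    s,c,W=wrist(); p=W.reshape(-1,3); p=p[np.isfinite(p[:,0])]
    p=p[np.hypot(p[:,0]-cpan[0],p[:,1]-cpan[1])<LID[lid][2]+.03]
    z=s["tcp_pos"][2]-.040+.017
    l=p[abs(p[:,2]-z)<.004]; r=p[abs(p[:,2]-PAN[pan][4])<.004]
    print("tcp",np.round(s["tcp_pos"],4),"n lid,rim",len(l),len(r))
    if len(l)>50: print("lid bbox",l.min(0).round(4),l.max(0).round(4))
    if len(r)>50: print("rim bbox",r.min(0).round(4),r.max(0).round(4))
    return s,c,W
E
python3 - <<'E'
from h import *
s,c,W=hover("lid_small_round","pan_small_round",(.365,.285)); save(c,"w2.png")
t=capture("top"); save(t,"t2.png")
E
```

```text
tcp [0.3656 0.2848 0.1223] n lid,rim 8532 678
lid bbox [0.321  0.2401 0.0953] [0.41   0.3277 0.1033]
rim bbox [0.3226 0.247  0.0607] [0.3448 0.3104 0.0656]
```

View pics/w2.png

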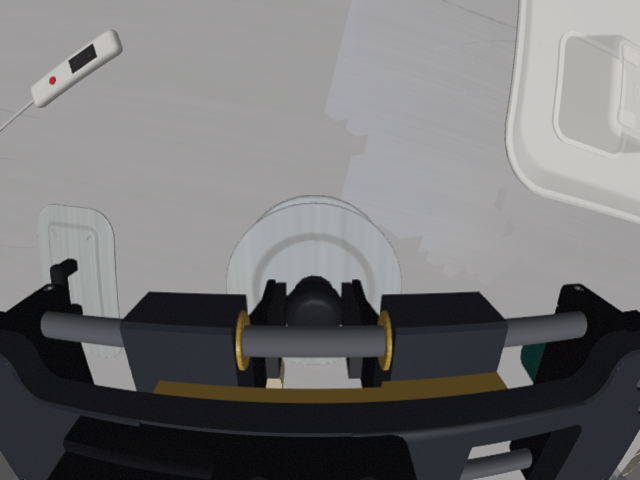

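>>> {"op": "drive_tool", "data": {"rows": [[10,0,0,-8,0,0,0],[10,0,0,-8,0,0,0],[10,0,0,-6,0,0,0],[10,0,0,-4,0,0,0],[10,0,0,0,0,0,0]]}}

```text
time_s: 6.83
tcp_pos: [0.3647, 0.2851, 0.0947]
ee_rot: [[-0.974, -0.227, -0.002], [-0.227, 0.974, -0.002], [0.002, -0.002, -1.0]]
wrist_force: [-0.3, -0.6, -0.6]
gripper_width: 0.3
gripper_force: 30.0
```

>>> {"op": "drive_tool", "data": {"rows": [[10,0,0,-2,0,0,0],[10,0,0,0,0,0,0],[10,0,0,0,0,0,0]]}}

```text
time_s: 7.08
tcp_pos: [0.3653, 0.286, 0.0941]
ee_rot: [[-0.974, -0.227, 0.0], [-0.227, 0.974, 0.0], [-0.0, 0.0, -1.0]]
wrist_force: [-0.6, 0.9, -0.7]
gripper_width: 0.303
gripper_force: 30.0
```

>>> {"op": "drive_tool", "data": {"rows": [[10,0,0,-1,0,0,0],[10,0,0,-1,0,0,0],[10,0,0,0,0,0,0]]}}

```text
time_s: 7.33
tcp_pos: [0.3654, 0.2861, 0.0926]
ee_rot: [[-0.974, -0.227, 0.001], [-0.227, 0.974, 0.001], [-0.001, 0.0, -1.0]]
wrist_force: [-1.2, -0.4, 3.7]
gripper_width: 0.298
gripper_force: 30.0
```

>>> {"op": "drive_tool", "data": {"rows": [[60,0,0,0,0,0,0],[60,0,0,0,0,0,0],[60,0,0,0,0,0,0],[60,0,0,0,0,0,0],[60,0,0,0,0,0,0]]}}

```text
time_s: 7.75
tcp_pos: [0.3653, 0.2858, 0.092]
ee_rot: [[-0.974, -0.227, -0.0], [-0.227, 0.974, -0.0], [0.0, -0.0, -1.0]]
wrist_force: [0.2, 0.2, -0.7]
gripper_width: 0.565
gripper_force: 0.0
```

>>> {"op": "drive_tool", "data": {"rows": [[60,0,0,0,0,0,0],[60,0,0,8,0,0,0],[60,0,0,15,0,0,0],[60,0,0,25,0,0,0],[60,0,0,25,0,0,0]]}}

```text
time_s: 8.17
tcp_pos: [0.365, 0.2854, 0.1659]
ee_rot: [[-0.974, -0.227, -0.001], [-0.227, 0.974, -0.002], [0.001, -0.001, -1.0]]
wrist_force: [0.5, 0.6, -0.6]
gripper_width: 0.606
gripper_force: 0.0
```

>>> {"op": "drive_tool", "data": {"rows": [[60,15,-35,0,0,0,-0.05],[60,17,-39,0,0,0,-0.05],[60,17,-39,0,0,0,-0.033],[60,17,-39,0,0,0,0],[60,17,-39,0,0,0,0]]}}

```text
time_s: 8.58
tcp_pos: [0.4473, 0.0964, 0.166]
ee_rot: [[-0.995, -0.097, 0.001], [-0.097, 0.995, 0.001], [-0.001, 0.001, -1.0]]
wrist_force: [1.3, 1.2, -0.5]
gripper_width: 0.597
gripper_force: 0.0
```

>>> {"op": "drive_tool", "data": {"rows": [[60,0,0,0,0,0,0],[60,0,0,-30,0,0,0],[60,0,0,-30,0,0,0],[60,0,0,0,0,0,0],[60,0,0,0,0,0,0]]}}

```text
time_s: 9.0
tcp_pos: [0.4463, 0.0977, 0.1048]
ee_rot: [[-0.995, -0.096, -0.003], [-0.096, 0.995, -0.002], [0.003, -0.002, -1.0]]
wrist_force: [-0.3, -0.3, 0.4]
gripper_width: 0.601
gripper_force: 0.0
```

```bash
python3 - <<'E'
from h import *
t=capture("top"); W=cloud(t); save(t,"t3.png")
p=W.reshape(-1,3); p=p[np.isfinite(p[:,0])]; q=p[(np.hypot(p[:,0]-.365,p[:,1]-.285)<.06)]
f=q[abs(q[:,2]-.069)<.004]; h=q[q[:,2]>.09]
x,e,n=best(edge(f),(.365,.285),.045,.045,.045,0); A=np.c_[f,np.ones(len(f))]; A[:,2]=1; g=np.linalg.lstsq(A[:,:3],f[:,2],rcond=None)[0]
print("small lid",x[:2].round(4),np.median(f[:,2]),h[:,2].max() if len(h) else None,"slope",g[:2].round(3),len(f))
s,c,W,t,h=wlid("lid_oblong",(.4484,.094)); print(np.degrees(np.arctan2(s["ee_rot"][1][1],s["ee_rot"][0][1])))
x,e,n=best(edge(t),(.448,.094),.042,.07,.018,0); print(x[:2].round(4),np.degrees(x[2]).round(1),x[3],e)
if len(h)>20: print(cv2.minAreaRect((h[:,:2]*1000).astype(np.float32)))
save(c,"w3.png")
E
```

```text
small lid [31.7159 57.1199] 0.06716799596531665 0.4716239308855423 slope [-0.046 -0.137] 33
tcp [0.4474 0.0985 0.106 ] top z 0.0156 17491 1957
95.54912570295258
[0.4452 0.0945] -82.8 -0.002707621340010353 0.003351607642300009
((448.25762939453125, 93.71621704101562), (54.821773529052734, 13.522320747375488), 5.667847633361816)
```

>>> {"op": "drive_tool", "data": {"rows": [[50,1,-4,-15,0,0,0],[50,0,0,-18,0,0,0],[45,0,0,-18,0,0,0],[45,0,0,-10,0,0,0],[45,0,0,-5,0,0,0]]}}

```text
time_s: 9.52
tcp_pos: [0.4484, 0.0948, 0.0395]
ee_rot: [[-0.995, -0.097, 0.001], [-0.097, 0.995, 0.001], [-0.001, 0.0, -1.0]]
wrist_force: [-0.0, 0.3, -0.4]
gripper_width: 0.458
gripper_force: 0.0
```

>>> {"op": "drive_tool", "data": {"rows": [[45,0,0,0,0,0,0],[5,0,0,0,0,0,0],[5,0,0,0,0,0,0],[5,0,0,0,0,0,0],[5,0,0,0,0,0,0]]}}

```text
time_s: 9.93
tcp_pos: [0.4483, 0.0944, 0.0398]
ee_rot: [[-0.995, -0.096, 0.002], [-0.096, 0.995, 0.001], [-0.002, 0.001, -1.0]]
wrist_force: [0.4, 0.1, -0.1]
gripper_width: 0.232
gripper_force: 0.0
```

>>> {"op": "drive_tool", "data": {"rows": [[5,0,0,0,0,0,0],[5,0,0,0,0,0,0],[5,0,0,0,0,0,0],[5,0,0,0,0,0,0],[5,0,0,0,0,0,0]]}}

```text
time_s: 10.35
tcp_pos: [0.4481, 0.0942, 0.0396]
ee_rot: [[-0.995, -0.096, 0.001], [-0.096, 0.995, 0.0], [-0.001, 0.0, -1.0]]
wrist_force: [-1.2, -0.0, 6.1]
gripper_width: 0.159
gripper_force: 30.0
```

>>> {"op": "drive_tool", "data": {"rows": [[5,0,0,10,0,0,0],[5,0,0,25,0,0,0],[5,0,0,30,0,0,0],[5,0,0,30,0,0,0],[5,5,5,25,0,0,0.08]]}}

```text
time_s: 10.77
tcp_pos: [0.4517, 0.0983, 0.1603]
ee_rot: [[-0.985, -0.175, -0.001], [-0.175, 0.985, -0.0], [0.001, -0.0, -1.0]]
wrist_force: [0.9, 0.1, -0.8]
gripper_width: 0.16
gripper_force: 30.0
```

>>> {"op": "drive_tool", "data": {"rows": [[5,34,23,0,0,0,0.1],[5,34,23,0,0,0,0.1],[5,34,23,0,0,0,0.1],[5,34,23,0,0,0,0.1],[5,33,23,0,0,0,0.075]]}}

```text
time_s: 11.18
tcp_pos: [0.6228, 0.2148, 0.1581]
ee_rot: [[-0.793, -0.609, -0.002], [-0.609, 0.793, -0.0], [0.002, 0.001, -1.0]]
wrist_force: [0.4, 0.5, -1.8]
gripper_width: 0.158
gripper_force: 30.0
```

>>> {"op": "drive_tool", "data": {"rows": [[5,0,0,0,0,0,0],[5,0,0,-20,0,0,0],[5,0,0,-20,0,0,0],[5,0,0,0,0,0,0],[5,0,0,0,0,0,0]]}}

```text
time_s: 11.6
tcp_pos: [0.6207, 0.2133, 0.1172]
ee_rot: [[-0.796, -0.606, -0.004], [-0.606, 0.796, -0.002], [0.005, 0.0, -1.0]]
wrist_force: [1.4, -0.7, -0.6]
gripper_width: 0.16
gripper_force: 30.0
```

```bash
python3 - <<'E'
from h import *
s,c,W=hover("lid_oblong","pan_oblong",(.622,.214)); save(c,"w4.png")
print(np.degrees(np.arctan2(s["ee_rot"][1][1],s["ee_rot"][0][1])))
t=capture("top"); W=cloud(t); save(t,"t4.png"); z=s["tcp_pos"][2]-.0396
p=W.reshape(-1,3); p=p[np.isfinite(p[:,0])]; q=p[np.hypot(p[:,0]-.365,p[:,1]-.285)<.06]
f=q[abs(q[:,2]-.069)<.004]; g=np.linalg.lstsq(np.c_[f[:,:2],np.ones(len(f))],f[:,2],rcond=None)[0]
print("small lid",best(edge(f),(.365,.285),.045,.045,.045,0)[0][:2].round(4),np.median(f[:,2]),"slope",g[:2].round(3),len(f))
E
```

```text
tcp [0.6207 0.2133 0.1172] n lid,rim 22357 0
lid bbox [0.5501 0.1465 0.0902] [0.68   0.2625 0.0982]
127.26643903830778
small lid [0.3664 0.2809] 0.06832694112201976 slope [-0.009  0.01 ] 821
```

View pics/w4.png

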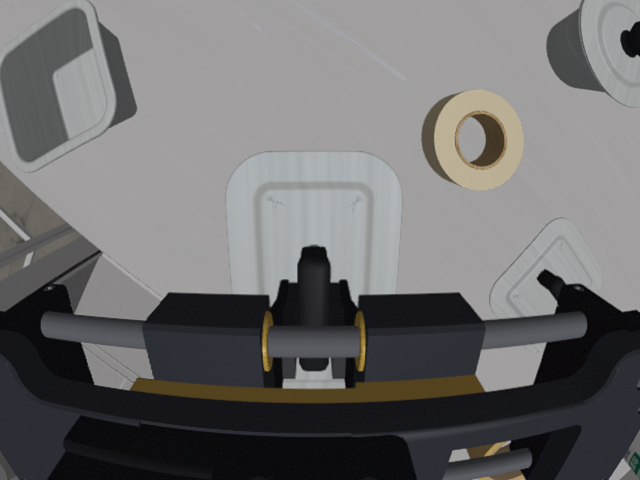

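>>> {"op": "drive_tool", "data": {"rows": [[5,1,0,-8,0,0,0],[5,0,0,-8,0,0,0],[5,0,0,-6,0,0,0],[5,0,0,-3,0,0,0],[5,0,0,0,0,0,0]]}}

```text
time_s: 12.12
tcp_pos: [0.6222, 0.2137, 0.0928]
ee_rot: [[-0.796, -0.606, -0.002], [-0.606, 0.796, -0.001], [0.002, 0.0, -1.0]]
wrist_force: [-0.7, -0.0, -2.4]
gripper_width: 0.155
gripper_force: 30.0
```

>>> {"op": "drive_tool", "data": {"rows": [[5,0,0,-1,0,0,0],[5,0,0,-1,0,0,0],[5,0,0,0,0,0,0]]}}

```text
time_s: 12.37
tcp_pos: [0.623, 0.2141, 0.0921]
ee_rot: [[-0.796, -0.606, 0.0], [-0.606, 0.796, 0.0], [-0.0, -0.0, -1.0]]
wrist_force: [0.0, 0.2, -2.2]
gripper_width: 0.155
gripper_force: 30.0
```

>>> {"op": "drive_tool", "data": {"rows": [[5,0,0,-1,0,0,0],[5,0,0,-1,0,0,0],[5,0,0,-1,0,0,0],[5,0,0,-1,0,0,0],[5,0,0,0,0,0,0]]}}

```text
time_s: 12.78
tcp_pos: [0.6227, 0.214, 0.0878]
ee_rot: [[-0.796, -0.606, -0.0], [-0.606, 0.796, -0.0], [0.0, 0.0, -1.0]]
wrist_force: [0.1, -0.2, -1.6]
gripper_width: 0.157
gripper_force: 30.0
```

>>> {"op": "drive_tool", "data": {"rows": [[5,0,0,0,0,0,0],[5,0,0,0,0,0,0]]}}

```text
time_s: 12.95
tcp_pos: [0.6229, 0.2141, 0.0881]
ee_rot: [[-0.796, -0.606, 0.0], [-0.606, 0.796, -0.0], [-0.0, -0.0, -1.0]]
wrist_force: [-0.3, -0.1, -1.8]
gripper_width: 0.153
gripper_force: 30.0
```

>>> {"op": "drive_tool", "data": {"rows": [[5,0,0,-1,0,0,0],[5,0,0,0,0,0,0]]}}

```text
time_s: 13.12
tcp_pos: [0.6231, 0.2142, 0.0877]
ee_rot: [[-0.795, -0.606, 0.001], [-0.606, 0.795, 0.0], [-0.001, -0.0, -1.0]]
wrist_force: [-0.3, 0.9, 1.1]
gripper_width: 0.158
gripper_force: 30.0
```

>>> {"op": "drive_tool", "data": {"rows": [[50,0,0,0,0,0,0],[50,0,0,0,0,0,0],[50,0,0,0,0,0,0],[50,0,0,0,0,0,0],[50,0,0,0,0,0,0]]}}

```text
time_s: 13.53
tcp_pos: [0.6229, 0.2141, 0.087]
ee_rot: [[-0.796, -0.606, 0.0], [-0.606, 0.796, 0.0], [-0.0, -0.0, -1.0]]
wrist_force: [-0.4, 0.4, 0.3]
gripper_width: 0.443
gripper_force: 0.0
```

>>> {"op": "drive_tool", "data": {"rows": [[50,0,0,8,0,0,0],[50,0,0,15,0,0,0],[50,0,0,25,0,0,0],[50,0,0,25,0,0,0],[50,0,0,0,0,0,0]]}}

```text
time_s: 13.95
tcp_pos: [0.626, 0.2153, 0.167]
ee_rot: [[-0.795, -0.607, 0.011], [-0.607, 0.795, 0.004], [-0.011, -0.003, -1.0]]
wrist_force: [1.5, -1.2, 1.9]
gripper_width: 0.498
gripper_force: 0.0
```

>>> {"op": "drive_tool", "data": {"rows": [[60,-15,30,0,0,0,0.12],[60,-15,30,0,0,0,0.12],[60,-15,30,0,0,0,0.12],[60,-15,30,0,0,0,0.12],[60,-17,31,0,0,0,0.12]]}}

```text
time_s: 14.37
tcp_pos: [0.5453, 0.3662, 0.1606]
ee_rot: [[-0.31, -0.951, 0.001], [-0.951, 0.31, 0.0], [-0.001, -0.0, -1.0]]
wrist_force: [0.1, 0.0, -0.6]
gripper_width: 0.599
gripper_force: 0.0
```

>>> {"op": "drive_tool", "data": {"rows": [[60,-17,31,0,0,0,0.12],[60,0,0,-20,0,0,0.12],[60,0,0,-35,0,0,0],[60,0,0,0,0,0,0],[60,0,0,0,0,0,0]]}}

```text
time_s: 14.78
tcp_pos: [0.528, 0.3951, 0.1036]
ee_rot: [[-0.08, -0.997, -0.003], [-0.997, 0.08, -0.004], [0.004, 0.003, -1.0]]
wrist_force: [0.1, -0.7, 0.9]
gripper_width: 0.601
gripper_force: 0.0
```

```bash
cat >> h.py <<'E'
def placed(lid,pan,xy,zr):
    t=capture("top"); W=cloud(t); p=W.reshape(-1,3); p=p[np.isfinite(p[:,0])]; _,hx,hy,r=LID[lid]
    q=p[np.hypot(p[:,0]-xy[0],p[:,1]-xy[1])<hy+.03]; f=q[abs(q[:,2]-zr-.005)<.005]
    g=np.linalg.lstsq(np.c_[f[:,:2],np.ones(len(f))],f[:,2],rcond=None)[0]; x=best(edge(f),xy,hx,hy,r,0)[0]
    print(lid,x[:2].round(4),np.degrees(x[2]).round(1),"top z",np.median(f[:,2]).round(4),"expect",zr+.005,"slope",g[:2].round(3),len(f)); return t
E
python3 - <<'E'
from h import *
s,c,W,t,h=wlid("lid_square",(.529,.396)); print(np.degrees(np.arctan2(s["ee_rot"][1][1],s["ee_rot"][0][1])))
x,e,n=best(edge(t),(.529,.396),.051,.051,.018,0); print(x[:2].round(4),np.degrees(x[2]).round(1),x[3],e)
if len(h)>20: print(cv2.minAreaRect((h[:,:2]*1000).astype(np.float32)))
save(c,"w5.png")
t=placed("lid_oblong","pan_oblong",(.622,.214),.060); save(t,"t5.png")
E
```

```text
tcp [0.528  0.3951 0.1036] top z 0.0155 15606 1956
175.41154354519048
[0.5298 0.3967] -4.3 -0.0013836940685493856 0.004047791959002338
((529.8087768554688, 396.1365661621094), (54.792808532714844, 13.361632347106934), 85.89447021484375)
lid_oblong [0.6235 0.2135] -52.5 top z 0.0645 expect 0.065 slope [ 0.002 -0.004] 1886
```

>>> {"op": "drive_tool", "data": {"rows": [[50,1,1,-15,0,0,0.006],[50,0,0,-18,0,0,0],[45,0,0,-18,0,0,0],[45,0,0,-9,0,0,0],[45,0,0,-4,0,0,0]]}}

```text
time_s: 15.3
tcp_pos: [0.5303, 0.3967, 0.0412]
ee_rot: [[-0.075, -0.997, 0.0], [-0.997, 0.075, -0.0], [-0.0, -0.0, -1.0]]
wrist_force: [-0.1, 0.4, -0.0]
gripper_width: 0.46
gripper_force: 0.0
```

>>> {"op": "drive_tool", "data": {"rows": [[45,0,0,0,0,0,0],[5,0,0,0,0,0,0],[5,0,0,0,0,0,0],[5,0,0,0,0,0,0],[5,0,0,0,0,0,0]]}}

```text
time_s: 15.72
tcp_pos: [0.5302, 0.3975, 0.042]
ee_rot: [[-0.074, -0.997, 0.001], [-0.997, 0.074, 0.001], [-0.001, -0.001, -1.0]]
wrist_force: [0.3, 0.4, -0.3]
gripper_width: 0.229
gripper_force: 0.0
```

>>> {"op": "drive_tool", "data": {"rows": [[5,0,0,0,0,0,0],[5,0,0,0,0,0,0],[5,0,0,0,0,0,0],[5,0,0,0,0,0,0],[5,0,0,0,0,0,0]]}}

```text
time_s: 16.13
tcp_pos: [0.5298, 0.3972, 0.0417]
ee_rot: [[-0.074, -0.997, 0.0], [-0.997, 0.074, 0.0], [-0.0, -0.0, -1.0]]
wrist_force: [-2.2, -0.5, 4.7]
gripper_width: 0.158
gripper_force: 30.0
```

>>> {"op": "drive_tool", "data": {"rows": [[5,0,0,10,0,0,0],[5,0,0,25,0,0,0],[5,0,0,35,0,0,0],[5,0,0,35,0,0,0],[5,0,0,35,0,0,0]]}}

```text
time_s: 16.55
tcp_pos: [0.5297, 0.3966, 0.1821]
ee_rot: [[-0.074, -0.997, -0.001], [-0.997, 0.074, -0.001], [0.001, 0.001, -1.0]]
wrist_force: [1.2, 0.7, -1.4]
gripper_width: 0.157
gripper_force: 30.0
```

>>> {"op": "drive_tool", "data": {"rows": [[5,9,-35,0,0,0,-0.05],[5,9,-36,0,0,0,-0.05],[5,9,-36,0,0,0,-0.05],[5,9,-36,0,0,0,-0.05],[5,9,-36,0,0,0,-0.05]]}}

```text
time_s: 16.97
tcp_pos: [0.5748, 0.2163, 0.181]
ee_rot: [[-0.32, -0.947, -0.0], [-0.947, 0.32, -0.0], [0.0, 0.0, -1.0]]
wrist_force: [0.4, 0.0, -1.6]
gripper_width: 0.163
gripper_force: 30.0
```

>>> {"op": "drive_tool", "data": {"rows": [[5,9,-36,0,0,0,-0.05],[5,9,-36,0,0,0,-0.05],[5,9,-36,0,0,0,-0.05],[5,9,-36,0,0,0,-0.05],[5,9,-36,0,0,0,-0.05]]}}

```text
time_s: 17.38
tcp_pos: [0.6198, 0.0361, 0.181]
ee_rot: [[-0.545, -0.838, -0.0], [-0.838, 0.545, 0.0], [0.0, 0.0, -1.0]]
wrist_force: [-0.8, 0.8, -1.7]
gripper_width: 0.158
gripper_force: 30.0
```

>>> {"op": "drive_tool", "data": {"rows": [[5,8,-35,0,0,0,-0.047],[5,0,0,-20,0,0,0],[5,0,0,-35,0,0,0],[5,0,0,0,0,0,0],[5,0,0,0,0,0,0]]}}

```text
time_s: 17.8
tcp_pos: [0.6264, 0.0024, 0.1242]
ee_rot: [[-0.582, -0.813, -0.006], [-0.813, 0.582, -0.002], [0.004, 0.004, -1.0]]
wrist_force: [0.4, 0.3, -1.1]
gripper_width: 0.158
gripper_force: 30.0
```

>>> {"op": "drive_tool", "data": {"rows": [[5,0,0,0,0,0,0]]}}

```text
time_s: 17.88
tcp_pos: [0.6287, 0.0033, 0.1273]
ee_rot: [[-0.581, -0.814, 0.001], [-0.814, 0.581, -0.001], [-0.0, -0.002, -1.0]]
wrist_force: [0.4, 0.1, -1.3]
gripper_width: 0.16
gripper_force: 30.0
```

```bash
python3 - <<'E'
from h import *
s,c,W=hover("lid_square","pan_square",(.627,.003)); save(c,"w6.png")
print(np.degrees(np.arctan2(s["ee_rot"][1][1],s["ee_rot"][0][1])))
E
```

```text
tcp [0.6287 0.0033 0.1273] n lid,rim 8474 1457
lid bbox [ 0.5698 -0.057   0.1003] [0.6687 0.0483 0.1082]
rim bbox [ 0.5689 -0.0583  0.057 ] [ 0.6394 -0.0059  0.0614]
144.48398055786186
```

View pics/w6.png

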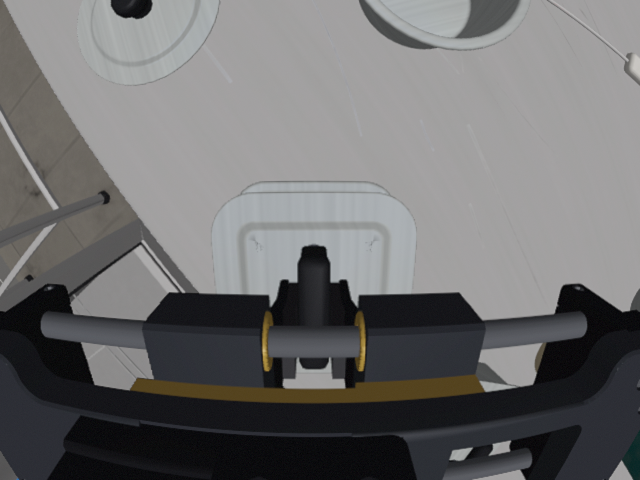

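>>> {"op": "drive_tool", "data": {"rows": [[5,-1,-1,-8,0,0,0],[5,0,0,-8,0,0,0],[5,0,0,-8,0,0,0],[5,0,0,-4,0,0,0],[5,0,0,-3,0,0,0]]}}

```text
time_s: 18.35
tcp_pos: [0.6264, 0.0021, 0.094]
ee_rot: [[-0.582, -0.813, -0.002], [-0.813, 0.582, -0.0], [0.001, 0.001, -1.0]]
wrist_force: [-0.6, -0.3, -1.1]
gripper_width: 0.158
gripper_force: 30.0
```

>>> {"op": "drive_tool", "data": {"rows": [[5,0,0,-2,0,0,0],[5,0,0,-1,0,0,0],[5,0,0,0,0,0,0]]}}

```text
time_s: 18.6
tcp_pos: [0.6269, 0.0021, 0.0919]
ee_rot: [[-0.582, -0.813, -0.0], [-0.813, 0.582, -0.0], [0.0, 0.0, -1.0]]
wrist_force: [0.2, -0.3, -0.9]
gripper_width: 0.162
gripper_force: 30.0
```

>>> {"op": "drive_tool", "data": {"rows": [[5,0,0,-1,0,0,0],[5,0,0,-1,0,0,0],[5,0,0,-1,0,0,0],[5,0,0,0,0,0,0]]}}

```text
time_s: 18.93
tcp_pos: [0.6271, 0.0021, 0.0897]
ee_rot: [[-0.582, -0.813, 0.001], [-0.813, 0.582, -0.0], [-0.0, -0.001, -1.0]]
wrist_force: [-0.3, 0.5, 1.0]
gripper_width: 0.156
gripper_force: 30.0
```

>>> {"op": "drive_tool", "data": {"rows": [[50,0,0,0,0,0,0],[50,0,0,0,0,0,0],[50,0,0,0,0,0,0],[50,0,0,0,0,0,0],[50,0,0,0,0,0,0]]}}

```text
time_s: 19.35
tcp_pos: [0.6269, 0.0021, 0.0891]
ee_rot: [[-0.582, -0.813, 0.0], [-0.813, 0.582, 0.0], [-0.0, -0.0, -1.0]]
wrist_force: [0.3, 1.6, 0.3]
gripper_width: 0.442
gripper_force: 0.0
```

>>> {"op": "drive_tool", "data": {"rows": [[60,0,0,8,0,0,0],[60,0,0,15,0,0,0],[60,0,0,25,0,0,0],[60,0,0,25,0,0,0],[60,0,0,0,0,0,0]]}}

```text
time_s: 19.77
tcp_pos: [0.6302, 0.0023, 0.1687]
ee_rot: [[-0.581, -0.814, 0.011], [-0.814, 0.581, 0.001], [-0.007, -0.009, -1.0]]
wrist_force: [1.2, -0.2, 0.5]
gripper_width: 0.595
gripper_force: 0.0
```

>>> {"op": "drive_tool", "data": {"rows": [[60,0,-36,0,0,0,-0.12],[60,0,-36,0,0,0,-0.12],[60,0,-36,0,0,0,-0.12],[60,0,-36,0,0,0,-0.12],[60,0,-38,0,0,0,-0.12]]}}

```text
time_s: 20.18
tcp_pos: [0.6268, -0.1812, 0.1626]
ee_rot: [[-0.941, -0.338, 0.001], [-0.338, 0.941, -0.0], [-0.001, -0.0, -1.0]]
wrist_force: [0.3, 0.4, -1.1]
gripper_width: 0.6
gripper_force: 0.0
```

>>> {"op": "drive_tool", "data": {"rows": [[60,0,-38,0,0,0,-0.12],[60,0,0,-20,0,0,0],[60,0,0,-35,0,0,0],[60,0,0,0,0,0,0],[60,0,0,0,0,0,0]]}}

```text
time_s: 20.6
tcp_pos: [0.6255, -0.218, 0.1055]
ee_rot: [[-0.974, -0.228, -0.005], [-0.228, 0.974, 0.0], [0.005, 0.001, -1.0]]
wrist_force: [0.0, -0.5, 0.5]
gripper_width: 0.606
gripper_force: 0.0
```

```bash
python3 - <<'E'
from h import *
s,c,W,t,h=wlid("lid_large_round",(.627,-.217)); print(np.degrees(np.arctan2(s["ee_rot"][1][1],s["ee_rot"][0][1])))
if len(h)>20: print(cv2.minEnclosingCircle((h[:,:2]*1000).astype(np.float32)))
save(c,"w7.png")
t=placed("lid_square","pan_square",(.627,.003),.060); save(t,"t7.png")
E
```

```text
tcp [ 0.6255 -0.218   0.1055] top z 0.0159 19228 1363
103.15840584122067
((627.6754760742188, -218.5404815673828), 13.136615753173828)
lid_square [0.6277 0.0158] 50.1 top z 0.0648 expect 0.065 slope [-0.005 -0.021] 1068
```

>>> {"op": "drive_tool", "data": {"rows": [[55,1,0,-15,0,0,0],[55,0,0,-18,0,0,0],[55,0,0,-18,0,0,0],[55,0,0,-10,0,0,0],[55,0,0,-5,0,0,0]]}}

```text
time_s: 21.12
tcp_pos: [0.6283, -0.2174, 0.0413]
ee_rot: [[-0.973, -0.229, 0.0], [-0.229, 0.973, -0.0], [-0.0, -0.0, -1.0]]
wrist_force: [0.1, 0.6, 0.8]
gripper_width: 0.554
gripper_force: 0.0
```

>>> {"op": "drive_tool", "data": {"rows": [[55,0,0,0,0,0,0],[10,0,0,0,0,0,0],[10,0,0,0,0,0,0],[10,0,0,0,0,0,0],[10,0,0,0,0,0,0]]}}

```text
time_s: 21.53
tcp_pos: [0.6284, -0.218, 0.0421]
ee_rot: [[-0.974, -0.228, 0.002], [-0.228, 0.974, -0.0], [-0.002, -0.001, -1.0]]
wrist_force: [-0.6, -0.1, -0.5]
gripper_width: 0.334
gripper_force: 0.0
```

>>> {"op": "drive_tool", "data": {"rows": [[10,0,0,0,0,0,0],[10,0,0,0,0,0,0],[10,0,0,0,0,0,0],[10,0,0,0,0,0,0],[10,0,0,0,0,0,0]]}}

```text
time_s: 21.95
tcp_pos: [0.6283, -0.218, 0.0419]
ee_rot: [[-0.974, -0.228, 0.001], [-0.228, 0.974, -0.0], [-0.001, -0.001, -1.0]]
wrist_force: [-1.0, 1.0, 5.6]
gripper_width: 0.302
gripper_force: 30.0
```

>>> {"op": "drive_tool", "data": {"rows": [[10,0,0,10,0,0,0],[10,0,0,25,0,0,0],[10,0,0,30,0,0,0],[10,0,0,35,0,0,0],[10,0,0,20,0,0,0]]}}

```text
time_s: 22.37
tcp_pos: [0.6288, -0.2184, 0.1648]
ee_rot: [[-0.974, -0.228, 0.004], [-0.228, 0.974, -0.001], [-0.003, -0.002, -1.0]]
wrist_force: [0.9, 1.1, -0.4]
gripper_width: 0.301
gripper_force: 30.0
```

>>> {"op": "drive_tool", "data": {"rows": [[10,-33,22,0,0,0,0],[10,-34,22,0,0,0,0],[10,-34,22,0,0,0,0],[10,-34,23,0,0,0,0],[10,-34,23,0,0,0,0]]}}

```text
time_s: 22.78
tcp_pos: [0.4566, -0.1054, 0.1606]
ee_rot: [[-0.974, -0.227, -0.001], [-0.227, 0.974, 0.0], [0.001, 0.0, -1.0]]
wrist_force: [0.3, 2.2, -0.2]
gripper_width: 0.303
gripper_force: 30.0
```

>>> {"op": "drive_tool", "data": {"rows": [[10,0,0,-15,0,0,0],[10,0,0,-15,0,0,0],[10,0,0,0,0,0,0],[10,0,0,0,0,0,0],[10,0,0,0,0,0,0]]}}

```text
time_s: 23.2
tcp_pos: [0.4594, -0.1061, 0.1315]
ee_rot: [[-0.974, -0.228, 0.0], [-0.228, 0.974, -0.0], [-0.0, -0.0, -1.0]]
wrist_force: [0.3, 0.1, -1.2]
gripper_width: 0.296
gripper_force: 30.0
```

```bash
python3 - <<'E'
from h import *
s,c,W=hover("lid_large_round","pan_large_round",(.458,-.1055)); save(c,"w8.png")
t=placed("lid_square","pan_square",(.627,.003),.060); save(t,"t8.png")
E
```

```text
tcp [ 0.4594 -0.1061  0.1315] n lid,rim 13193 304
lid bbox [ 0.3992 -0.1656  0.1045] [ 0.5158 -0.0531  0.1125]
rim bbox [ 0.3997 -0.1474  0.0662] [ 0.4163 -0.0878  0.072 ]
lid_square [0.6276 0.0018] 54.6 top z 0.0646 expect 0.065 slope [-0.001 -0.002] 1618
```

View pics/w8.png

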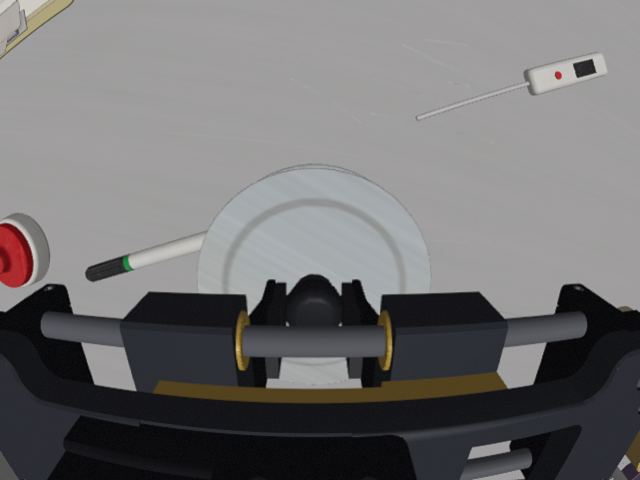

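>>> {"op": "drive_tool", "data": {"rows": [[10,-1,0,-8,0,0,0],[10,0,0,-8,0,0,0],[10,0,0,-7,0,0,0],[10,0,0,-3,0,0,0],[10,0,0,-1,0,0,0]]}}

```text
time_s: 23.72
tcp_pos: [0.4572, -0.106, 0.1029]
ee_rot: [[-0.974, -0.228, -0.002], [-0.228, 0.974, -0.0], [0.002, 0.0, -1.0]]
wrist_force: [0.2, 1.4, -0.2]
gripper_width: 0.302
gripper_force: 30.0
```

>>> {"op": "drive_tool", "data": {"rows": [[10,0,0,-1,0,0,0],[10,0,0,-1,0,0,0],[10,0,0,-1,0,0,0],[10,0,0,0,0,0,0],[10,0,0,0,0,0,0]]}}

```text
time_s: 24.13
tcp_pos: [0.458, -0.1059, 0.1012]
ee_rot: [[-0.974, -0.228, 0.0], [-0.228, 0.974, 0.0], [-0.0, -0.0, -1.0]]
wrist_force: [0.2, 0.1, -0.5]
gripper_width: 0.297
gripper_force: 30.0
```

Seat it, release, retreat, and go clear for a final look.

>>> {"op": "drive_tool", "data": {"rows": [[10,0,0,-1,0,0,0],[10,0,0,-1,0,0,0],[10,0,0,0,0,0,0]]}}

```text
time_s: 24.38
tcp_pos: [0.4581, -0.1059, 0.0998]
ee_rot: [[-0.974, -0.228, 0.001], [-0.228, 0.974, -0.0], [-0.0, -0.0, -1.0]]
wrist_force: [-1.6, 0.4, 5.0]
gripper_width: 0.293
gripper_force: 30.0
```

>>> {"op": "drive_tool", "data": {"rows": [[60,0,0,0,0,0,0],[60,0,0,0,0,0,0],[60,0,0,0,0,0,0],[60,0,0,0,0,0,0],[60,0,0,0,0,0,0]]}}

```text
time_s: 24.8
tcp_pos: [0.4579, -0.1059, 0.099]
ee_rot: [[-0.974, -0.228, -0.0], [-0.228, 0.974, -0.0], [0.0, -0.0, -1.0]]
wrist_force: [-0.5, -0.1, -0.7]
gripper_width: 0.564
gripper_force: 0.0
```

>>> {"op": "drive_tool", "data": {"rows": [[60,0,0,8,0,0,0],[60,0,0,15,0,0,0],[60,0,0,30,0,0,0],[60,0,0,35,0,0,0],[60,0,0,30,0,0,0]]}}

```text
time_s: 25.22
tcp_pos: [0.4579, -0.1061, 0.2195]
ee_rot: [[-0.974, -0.228, 0.001], [-0.228, 0.974, -0.0], [-0.001, -0.001, -1.0]]
wrist_force: [0.9, -0.2, 0.2]
gripper_width: 0.6
gripper_force: 0.0
```

>>> {"op": "drive_tool", "data": {"rows": [[60,-5,-40,0,0,0,0],[60,-15,-40,0,0,0,0],[60,-15,-40,0,0,0,0],[60,-20,-40,0,0,0,0],[60,-20,-40,0,0,0,0]]}}

```text
time_s: 25.63
tcp_pos: [0.3854, -0.3, 0.2179]
ee_rot: [[-0.974, -0.229, 0.001], [-0.229, 0.974, -0.0], [-0.001, -0.001, -1.0]]
wrist_force: [0.5, -1.1, 0.3]
gripper_width: 0.6
gripper_force: 0.0
```

>>> {"op": "drive_tool", "data": {"rows": [[60,-30,-35,0,0,0,0],[60,-30,-35,0,0,0,0],[60,-30,-30,0,0,0,0],[60,0,0,0,0,0,0],[60,0,0,0,0,0,0]]}}

```text
time_s: 26.05
tcp_pos: [0.3009, -0.3925, 0.2174]
ee_rot: [[-0.975, -0.223, 0.0], [-0.223, 0.975, -0.0], [-0.0, -0.0, -1.0]]
wrist_force: [-0.8, 0.2, 0.4]
gripper_width: 0.598
gripper_force: 0.0
```

```bash
python3 - <<'E'
from h import *
for l,p,xy,z in (("lid_large_round","pan_large_round",(.458,-.106),.07),("lid_square","",(.627,.002),.06),("lid_oblong","",(.623,.213),.06),("lid_small_round","",(.365,.284),.064)): t=placed(l,p,xy,z)
save(t,"t9.png"); a=t["frame"][110:360,120:520,::-1]
cv2.imwrite("pics/t9c.png",cv2.resize(a,(800,500),interpolation=cv2.INTER_CUBIC)); save(capture("side"),"s9.png")
E
```

```text
lid_large_round [ 0.4577 -0.1063] -761.9 top z 0.0748 expect 0.07500000000000001 slope [ 0.    -0.004] 2101
lid_square [0.6278 0.0017] -35.8 top z 0.0647 expect 0.065 slope [-0.003 -0.001] 1641
lid_oblong [0.6232 0.2135] 127.2 top z 0.0646 expect 0.065 slope [ 0.001 -0.   ] 1876
lid_small_round [0.3649 0.2855] 111.9 top z 0.0678 expect 0.069 slope [ 0.002 -0.001] 1101
```

View pics/t9c.png

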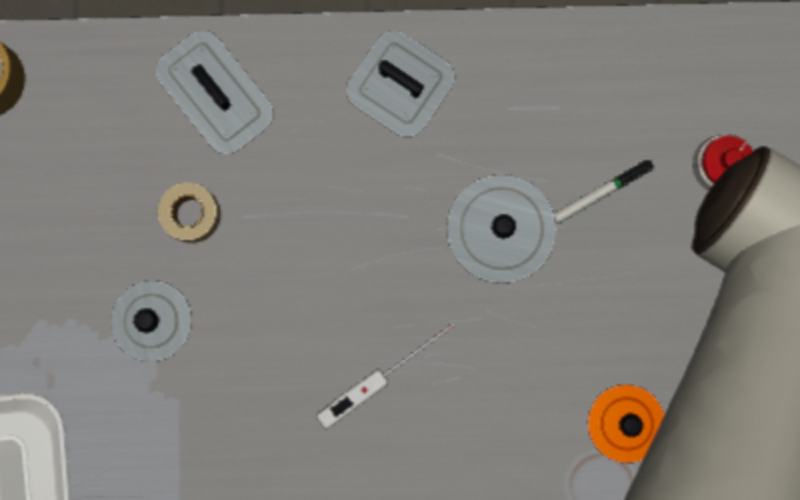

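View pics/s9.png

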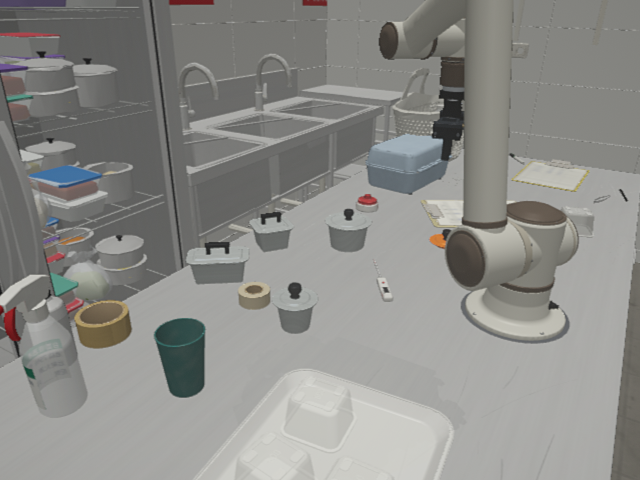

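The top view shows all four lids seated and level: oblong at (212,92), square at (402,83), large round at (502,229) and small round at (152,321). The timer and label roll are where they started, and the orange lid is untouched.

```bash
python3 -c "
from station import finish_job; print(finish_job())"
```

```text
the job is handed in; nothing more can be done
None
```

All four pans are closed with their matching lids, each measured level and within about 1 mm of fully seated; the pans, timer and label roll stayed in place, the orange lid was left alone, and the job was handed in at about 26 s.

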